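Lay the crossbar on the jelly-straining stand

ROBOT

A 7-joint arm with a two-finger parallel gripper is mounted at the origin on a cart in front of the work surface, level with it; the furniture and walls round the work are solid. World frame = base frame: x ahead of the robot, y to its left, z up, the work surface at z = 0. Lengths are in m, angles in rad, forces in N, time in s.
With the tool pointing down it reaches from about 0.425 to 1.025 m from the base axis. Payload 9.4 kg.
Tool frame: the origin (TCP) lies between the finger pads; the fingertips stand manip.tcp_to_tips ahead of it and the grasp point (between the pads) lies 3 mm ahead of it (manip.tcp_to_tips is the distance from the TCP to the fingertips, in m); z points along the fingers, y is the line along which they close (so a half turn about z gives the same grasp; the last joint's range is limited). The gripper opens to 93 mm and grips with 3 to 60 N. Pads are 15 mm wide; open, the fingers measure 128 mm over their backs; the gripper's body (75 mm by 188 mm) begins 65 mm behind the grasp point.
Start: joints at [1.273, 0.599, -0.003, 1.599, 0.002, 0.943, -0.08], TCP at [0.159, -0.707, 0.241] pointing down, gripper open.
Joint ranges: [-2.57, 2.57], [-0.35, 1.97], [-1.29, 1.29], [0.11, 2.56], [-1.05, 4.19], [0.11, 1.86], [-2.63, 2.63]. Speed limits (rad/s): [2.22, 2.22, 3.01, 3.01, 3.14, 3.14, 3.14].

INTERFACE

Orientations are given as a unit quaternion [w, x, y, z].
In Python, from rig import manip, optics, workorder gives the robot as it stands. The module is installed in compiled form; this text tells all that it offers.
- The arm moves only by the tool play_rows, never from a script. Its arguments are lists of equal length, an entry for each row: "claw": the opening, from 0 (shut) to 1 (fully open); "slide": the shift along the world's x, y, z scaled (see below), a list of three; "roll": the turn about the world's z scaled (see below). In form: {"claw": [claw, ...], "slide": [[dx, dy, dz], ...], "roll": [roll, ...]}. A call has 1 to 10 rows; each row is the pose to reach, as a shift and turn from the pose commanded when the call began, turning the shorter way round; what a row does not reach only later rows make up. The controller multiplies each number of a shift by 1 m and each number of a turn by pi rad. A row lasts 1/8 s, in which the tool goes at most 62.5 mm and 10.7 degrees, less where a joint would pass 70% of its speed; a pose out of reach is approached as far as the arm can. A call with a number of a shift or a turn outside -1 to 1 is refused whole. A call with a gripper value outside its range is refused whole. The fingers move at their own pace and stop on an object; "newtons" is the grip in N (left out, the last holds). Time passes only in rows, so rows that repeat a pose let the fingers close. It gives the time, the measured TCP pose, the force, the opening and the grip force at its end, in the units of the state.
- manip.get_obs(): the state, without advancing time (a new reading comes with each control period).
- optics.grab_frame(name): name is "side" or "top" or "wrist"; returns the picture (420x560x3 uint8, red, green, blue); there is no depth.
- optics.camera_model(name): a dict with "camera_matrix" (3x3 intrinsics, pixels), "rvec" (rotation vector, rad) and "tvec" (3), from world to camera coordinates, as OpenCV has them; the wrist camera has in their place "T_tool_cam" (4x4, takes a point from camera to tool coordinates, whose origin is the TCP and whose axes are the flange's). Camera axes: x right, y down, z forward; pixel columns grow to the right and rows downward; lengths in m; the calibration is good to about 2 mm. A picture is of the moment at which its call begins: read the wrist's pose just before it. camera_model takes no time and is no camera call.
- workorder.finish_job(): hands the job in; it is judged then, once.
The state is a dict: "time": time; "joint_pos": joint angles; "dq": joint speeds; "effort": joint torques, N m; "tool_pos": TCP position; "tool_rot": TCP orientation; "force": force on the tool from outside, world axes, zero at the start; "torque": the same for the moment, N m; "width": opening from 0.0 (shut) to 1.0 (fully open); "grip_force": force on a finger pad.
Only numpy, scipy, OpenCV 4.12 (cv2) and the standard library are available. Lean on these libraries where they do the work, as an engineer would, in place of code of your own. Each camera call takes 0.05 s, during which the arm holds its last target. There are 200 camera calls.

TASK

Set up the jelly-straining stand: lay the long wooden crossbar across its two uprights, lying level in both notches, roughly centred so that it sticks out about equally past each upright, and let go of it. Leave the short bar, which cannot span the uprights, and the bowl on the stand where they are.

Things in the scene. Friction and masses are not known exactly. Their poses are not given: they have to be found in the camera images.
- crossbar: The long straight wooden bar with brass-capped ends, 300 long x 20 wide x 24 high, 0.13 kg nominal, lying loose on the worktop to the left or right of the stand. Origin at the bar's centre (12 above the worktop at the start); x runs along its length, y across its 20 mm width, z up. It is the same either way round.
- short_bar: A bar of the same section and material (20 wide x 24 high) but only 150 long; it lies on the other side of the stand and is to be left alone. Origin at its centre, x along its length.
- seat (a point): Midpoint between the notch floors of the fixed wooden stand, 150 above the worktop; y runs from upright to upright, z up. Baseboard 170 (x) x 270 (y) x 16. Uprights 22 thick, centred at y = +110 and -110, heads 86 wide. Notch floors flat, 44 wide in x, between horns that rise 21 and flare 30 degrees to a 68 mouth. The seated crossbar lies along y, its centre 12 above this point.
- bowl: Cream stoneware bowl, 135 across, 53 high, standing loose on the baseboard between the uprights, about 80 below the notch floors. Origin at the centre of its underside.

How it is judged:
At the end, for the whole second after the job is handed in: The crossbar rests in both notches: centre within 18 mm of the seat point across and 20 mm along, 6 to 18 mm above the notch floors, within 10 degrees of the line between the uprights, at rest; bowl within 30 mm and short bar within 40 mm of where they began (x of crossbar in the frame of seat between -0.018 and 0.018 m and y of crossbar in the frame of seat between -0.02 and 0.02 m and z of crossbar in the frame of seat between 0.006 and 0.018 m and angle between the x axis of crossbar and the y axis of seat, either way round below 0.17 rad and linear speed of crossbar below 0.02 m/s and distance of bowl from where it was at the start of the episode below 0.03 m and distance of short_bar from where it was at the start of the episode below 0.04 m); the robot touches nothing.
It fails at once if the bowl is shifted by more than 30 mm (distance of bowl from where it was at the start of the episode above 0.03 m).
It fails at once if the short bar is moved by more than 40 mm (distance of short_bar from where it was at the start of the episode above 0.04 m).
It also fails if it takes over 48 s, if anything falls off the work surface, if the arm or the gripper's body presses on something with over 40 N, if the wrist force passes 120 N, or if a joint passes its speed limit or range.

## Working session

There is one attempt and no reset: what is moved stays moved. The work goes in short steps, Python scripts to look and compute and a tool call to move; the robot and the scene stay as the last step left them, time stands still between calls to the robot, and variables do not carry over. Pictures are saved under pics/ and viewed, at most 10 in all, crops included, and the job is handed in when it is done.

Besides the shell and the picture viewer there is one more tool, called by a JSON object that holds its "name" and its "arguments". play_rows: Moves the arm, as the interface text tells. Shifts and turns lie within -1 to 1; 1 stands for 1 m of shift or pi rad of turn. Its arguments: {"type":"object","properties":{"claw":{"type":"array"},"slide":{"type":"array"},"roll":{"type":"array"},"newtons":{"type":"number"}},"required":["claw","slide","roll"]}

```bash
mkdir -p pics
python3 - <<'E'
from rig import manip, optics
import cv2,numpy as np
s=manip.get_obs();print({k:np.round(v,3) for k,v in s.items()},manip.tcp_to_tips)
for n in("top","side"):
    cv2.imwrite(f"pics/{n}0.png",optics.grab_frame(n)[:,:,::-1]);m=optics.camera_model(n)
    R=cv2.Rodrigues(np.array(m["rvec"],float))[0];print(n,np.round(m["camera_matrix"],1).tolist(),(-R.T@np.array(m["tvec"]).ravel()).round(3),R.round(2).tolist())
E
```

```text
{'time': np.float64(0.0), 'joint_pos': array([ 1.273,  0.6  , -0.003,  1.6  ,  0.002,  0.943, -0.08 ]), 'dq': array([ 0.   , -0.001, -0.   ,  0.001, -0.   , -0.002, -0.   ]), 'effort': array([ 0.0000e+00, -7.6507e+01,  1.4970e+00, -2.5236e+01, -5.2000e-02,
        1.7000e-02,  0.0000e+00]), 'tool_pos': array([ 0.159, -0.707,  0.24 ]), 'tool_rot': array([-0.001,  0.994,  0.11 , -0.   ]), 'force': array([-0.831, -0.475,  0.21 ]), 'torque': array([ 0.032, -0.043,  0.042]), 'grip_force': np.float64(0.0), 'width': np.float64(0.996)} 0.022
top [[520.7, 0.0, 279.2], [0.0, 520.7, 216.7], [0.0, 0.0, 1.0]] [ 0.401 -0.018  1.457] [[-0.02, -1.0, -0.0], [-1.0, 0.02, -0.07], [0.07, 0.0, -1.0]]
side [[473.9, 0.0, 271.0], [0.0, 473.9, 209.9], [0.0, 0.0, 1.0]] [0.004 0.359 1.254] [[-0.6, -0.8, -0.01], [-0.69, 0.53, -0.49], [0.39, -0.28, -0.87]]
```

View pics/top0.png

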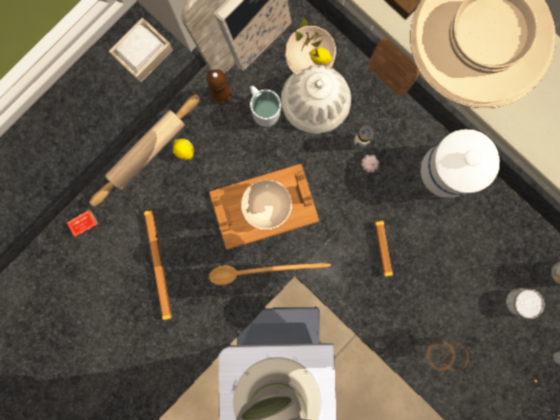

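View pics/side0.png

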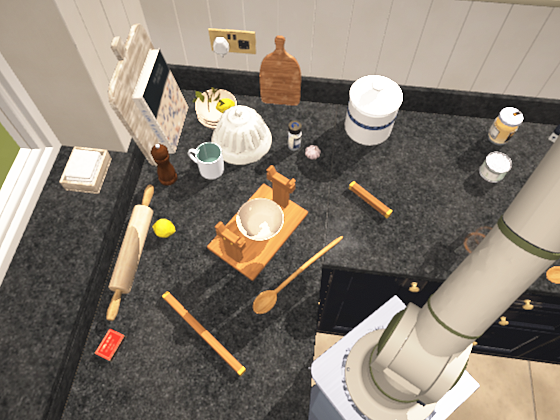

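The top view shows the crossbar on the left from (149,212) to (167,318). The stand is centred near (265,205) with its uprights at about (222,217) and (305,187), and the short bar is on the right at (384,248). The side view agrees.

```bash
cat > h.py <<'E'
import numpy as np,cv2
from rig import manip,optics
from scipy.spatial.transform import Rotation as Ro
def cam(n):
    m=optics.camera_model(n);K=np.array(m["camera_matrix"],float)
    if "rvec" in m:
        R=cv2.Rodrigues(np.array(m["rvec"],float))[0];return K,R.T,-R.T@np.array(m["tvec"],float).ravel()
    s=manip.get_obs();q=s["tool_rot"];Rt=Ro.from_quat([q[1],q[2],q[3],q[0]]).as_matrix();T=np.array(m["T_tool_cam"])
    return K,Rt@T[:3,:3],Rt@T[:3,3]+s["tool_pos"]
def plane(c,px,z):
    K,R,o=c;d=(R@np.linalg.inv(K)@np.c_[np.atleast_2d(px),np.ones(len(np.atleast_2d(px)))].T).T
    return o+d*((z-o[2])/d[:,2])[:,None]
def proj(c,p):
    K,R,o=c;v=(np.atleast_2d(p)-o)@R@K.T;return v[:,:2]/v[:,2:]
def wood(im,lo=(5,120,70),hi=(25,255,255)):
    return cv2.inRange(cv2.cvtColor(im,cv2.COLOR_RGB2HSV),lo,hi)
def rects(mask,amin=200):
    out=[]
    for c in cv2.findContours(mask,cv2.RETR_EXTERNAL,cv2.CHAIN_APPROX_NONE)[0]:
        if cv2.contourArea(c)>amin: out.append(cv2.minAreaRect(c))
    return out
E
python3 - <<'E'
from h import *
im=cv2.imread("pics/top0.png")[:,:,::-1];c=cam("top");m=wood(im)
for r in rects(m):
    (x,y),wh,a=r
    if not(130<x<400 and 150<y<300):continue
    b=cv2.boxPoints(r);zz=0.024 if min(wh)<25 else .016
    P=plane(c,b,zz);l=[np.linalg.norm(P[i]-P[(i+1)%4]) for i in(0,1)]
    d=(P[1]-P[0]) if l[0]>l[1] else (P[2]-P[1])
    print("px",np.round((x,y)),"ctr",P.mean(0).round(3),"size",np.round(l,3),"axis deg",np.degrees(np.arctan2(d[1],d[0])).round(1), b.round().tolist())
# heads at z=.171 hand-picked from view
print(plane(c,[[222,217],[305,187],[267,205]],.16).round(3))
E
```

```text
px [270. 273.] ctr [0.352 0.014 0.024] size [0.332 0.052] axis deg -90.1 [[209.0, 265.0], [330.0, 263.0], [330.0, 282.0], [209.0, 284.0]]
px [384. 248.] ctr [ 0.414 -0.3    0.024] size [0.028 0.154] axis deg -172.0 [[374.0, 221.0], [384.0, 220.0], [394.0, 275.0], [384.0, 277.0]]
px [157. 264.] ctr [0.385 0.321 0.024] size [0.03  0.305] axis deg -170.6 [[143.0, 211.0], [153.0, 209.0], [172.0, 318.0], [162.0, 320.0]]
px [263. 206.] ctr [0.538 0.027 0.016] size [0.276 0.173] axis deg -74.2 [[207.0, 191.0], [302.0, 162.0], [320.0, 221.0], [225.0, 250.0]]
[[ 0.499  0.127  0.16 ]
 [ 0.57  -0.083  0.16 ]
 [ 0.527  0.014  0.16 ]]
```

Run:
```python
import cv2
im=cv2.imread("pics/top0.png")
cv2.imwrite("pics/crop1.png",cv2.resize(im[150:260,195:335],None,fx=5,fy=5,interpolation=cv2.INTER_CUBIC))
```

```text
(no output)
```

View pics/crop1.png

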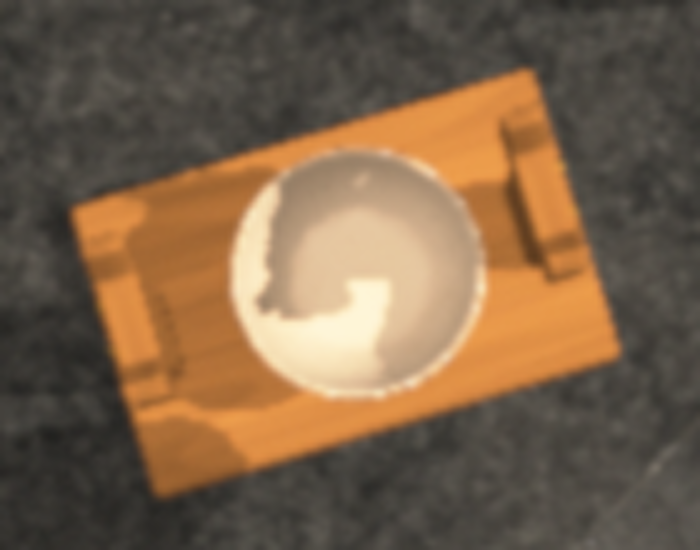

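The baseboard measures 276 x 173 mm and the bar 305 mm, so the scale checks out. The seat is at about (0.537, 0.027), with the stand axis at 105.8°. The crossbar is at about (0.385, 0.322), with its axis at 9.4°. I'll swing over to it with the tool raised.

{"name": "play_rows", "arguments": {"claw": [1,1,1,1,1,1,1,1,1,1], "slide": [[0.34,0.407,0.11],[0.34,0.407,0.11],[0.34,0.407,0.11],[0.34,0.407,0.11],[0.34,0.407,0.11],[0.34,0.407,0.11],[0.34,0.407,0.11],[0.34,0.407,0.11],[0.34,0.407,0.11],[0.34,0.407,0.11]], "roll": [0,0,0,0,0,0,0,0,0,0]}}

```text
time: 1.35
tool_pos: [0.5012, -0.297, 0.351]
tool_rot: [-0.0, 0.994, 0.113, 0.001]
force: [0.1, -1.4, -0.8]
width: 1.001
grip_force: 0.0
```

{"name": "play_rows", "arguments": {"claw": [1,1,1,1,1,1,1,1,1,1], "slide": [[0,0.5,0],[0,0.5,0],[0,0.5,0],[0,0.5,0],[0,0.5,0],[0,0.5,0],[0,0.5,0],[0,0.5,0],[0,0.5,0],[0,0.5,0]], "roll": [0,0,0,0,0,0,0,0,0,0]}}

```text
time: 2.6
tool_pos: [0.4989, 0.1981, 0.35]
tool_rot: [0.001, 0.994, 0.11, -0.001]
force: [0.3, -1.5, -0.3]
width: 1.002
grip_force: 0.0
```

{"name": "play_rows", "arguments": {"claw": [1,1,1,1,1,1], "slide": [[-0.114,0.124,-0.1],[-0.114,0.124,-0.1],[-0.114,0.124,-0.1],[-0.114,0.124,-0.1],[-0.114,0.124,-0.1],[-0.114,0.124,-0.1]], "roll": [-0.018,-0.018,-0.018,-0.018,-0.018,-0.018]}}

```text
time: 3.35
tool_pos: [0.3866, 0.322, 0.2513]
tool_rot: [0.0, 0.997, 0.08, 0.001]
force: [-0.2, -0.0, 0.4]
width: 1.004
grip_force: 0.0
```

Run:
```python
from h import *
c=cam("wrist");im=optics.grab_frame("wrist");cv2.imwrite("pics/w1.png",im[:,:,::-1])
s=manip.get_obs();q=s["tool_rot"];print(s["joint_pos"].round(2),s["tool_pos"].round(4),"yaw",np.degrees(2*np.arctan2(q[2],q[1])).round(2),c[2].round(3))
for r in rects(wood(im),1500):
    b=cv2.boxPoints(r);P=plane(c,b,.024);l=[np.linalg.norm(P[i]-P[(i+1)%4]) for i in(0,1)]
    d=(P[1]-P[0]) if l[0]>l[1] else (P[2]-P[1])
    print(b.round().tolist(),P.mean(0).round(4),np.round(l,3),np.degrees(np.arctan2(d[1],d[0])).round(1))
```

```text
[-0.53  0.34 -0.36  2.07  0.17  0.76 -2.41] [0.3865 0.3222 0.2513] yaw 9.22 [0.469 0.336 0.396]
[[455.0, 44.0], [559.0, 44.0], [559.0, 166.0], [455.0, 166.0]] [0.5112 0.087  0.024 ] [0.108 0.131] -156.1
```

View pics/w1.png

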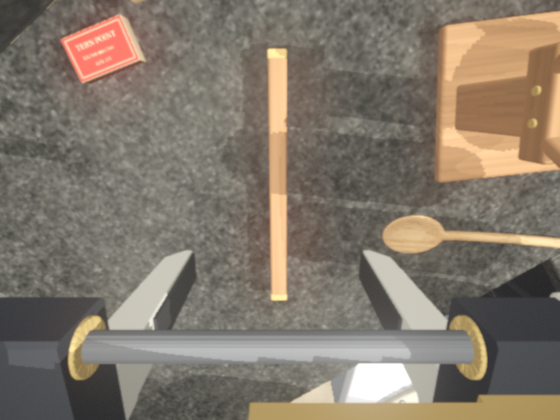

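The wrist view shows the bar with brass ends at about (277,48) and (279,299), running along the tool's x axis.

Run:
```python
from h import *
c=cam("wrist")
P=plane(c,[[277.5,48],[279,299.5]],.024);d=P[0]-P[1]
print(P.round(4),P.mean(0).round(4),np.linalg.norm(d),np.degrees(np.arctan2(d[1],d[0])))
# seat from top view: board corners, head midpoints
t=cam("top");B=plane(t,np.array([[72,210],[530,70],[620,355],[158,497]])/5+[194.6,149.6],.016)
print(B.mean(0).round(4),[np.degrees(np.arctan2(*v[1::-1])).round(1) for v in(B[0]-B[1],B[3]-B[2])])
H=plane(t,np.array([[127,322],[543,193]])/5+[194.6,149.6],.162);d=H[0]-H[1]
print(H.round(4),H.mean(0).round(4),np.linalg.norm(d),np.degrees(np.arctan2(d[1],d[0])))
```

```text
[[0.5296 0.3454 0.024 ]
 [0.2338 0.2951 0.024 ]] [0.3817 0.3202 0.024 ] 0.30011690037833366 9.658596156941796
[0.5381 0.0264 0.016 ] [np.float64(105.8), np.float64(105.8)]
[[ 0.5068  0.1312  0.162 ]
 [ 0.5667 -0.078   0.162 ]] [0.5368 0.0266 0.162 ] 0.2176374772173655 105.96942991524313
```

{"name": "play_rows", "arguments": {"claw": [1,1,1,1,1,1,0,0,0,0], "slide": [[-0.004,-0.003,-0.06],[-0.004,-0.003,-0.12],[-0.004,-0.003,-0.17],[-0.004,-0.003,-0.205],[-0.004,-0.003,-0.225],[-0.004,-0.003,-0.225],[-0.004,-0.003,-0.225],[-0.004,-0.003,-0.225],[-0.004,-0.003,-0.225],[-0.004,-0.003,-0.225]], "roll": [0,0,0,0,0,0,0,0,0,0], "newtons": 30}}

```text
time: 4.65
tool_pos: [0.381, 0.3207, 0.0261]
tool_rot: [-0.0, 0.997, 0.082, 0.0]
force: [-0.5, -0.1, 0.5]
width: 0.621
grip_force: 0.0
```

{"name": "play_rows", "arguments": {"claw": [0,0,0,0,0,0], "slide": [[0,0,0],[0,0,0],[0,0,0],[0,0,0],[0,0,0],[0,0,0]], "roll": [0,0,0,0,0,0]}}

```text
time: 5.4
tool_pos: [0.3807, 0.3206, 0.0256]
tool_rot: [0.0, 0.997, 0.082, -0.0]
force: [-0.3, -0.1, -0.9]
width: 0.213
grip_force: 30.0
```

{"name": "play_rows", "arguments": {"claw": [0,0,0,0,0,0,0], "slide": [[0,0,0.03],[0,0,0.08],[0,0,0.14],[0,0,0.2],[0,0,0.25],[0,0,0.275],[0,0,0.275]], "roll": [0,0,0,0,0,0,0]}}

```text
time: 6.28
tool_pos: [0.3812, 0.3209, 0.3022]
tool_rot: [-0.001, 0.997, 0.082, 0.001]
force: [-0.1, -0.1, -1.3]
width: 0.211
grip_force: 30.0
```

Run:
```python
from h import *
c=cam("wrist");im=optics.grab_frame("wrist");cv2.imwrite("pics/w2.png",im[:,:,::-1])
s=manip.get_obs();print(s["tool_pos"].round(4),s["width"],s["joint_pos"].round(2))
```

```text
[0.3808 0.3204 0.3007] 0.21463558447815434 [-0.52  0.27 -0.37  2.02  0.13  0.87 -2.37]
```

View pics/w2.png

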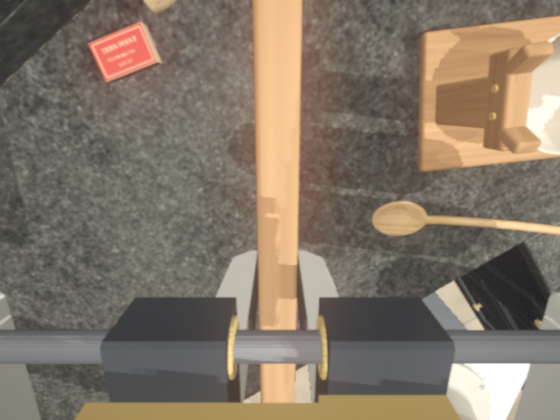

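The bar is held straight and centred: it runs vertically in the picture at column 278. Next I turn it and carry it over the stand.

{"name": "play_rows", "arguments": {"claw": [0,0,0,0,0,0,0,0,0,0], "slide": [[0.016,-0.03,0],[0.032,-0.06,0],[0.048,-0.09,0],[0.064,-0.12,0],[0.08,-0.15,0],[0.096,-0.18,0],[0.112,-0.21,0],[0.128,-0.24,0],[0.144,-0.27,0],[0.157,-0.294,0]], "roll": [0.055,0.11,0.165,0.22,0.275,0.33,0.385,0.44,0.495,0.536]}}

```text
time: 7.58
tool_pos: [0.5375, 0.0251, 0.2984]
tool_rot: [-0.001, 0.601, 0.799, -0.001]
force: [-0.3, 0.2, -1.1]
width: 0.213
grip_force: 30.0
```

{"name": "play_rows", "arguments": {"claw": [0,0,0], "slide": [[0,0,0],[0,0,0],[0,0,0]], "roll": [0,0,0]}}

```text
time: 7.95
tool_pos: [0.5372, 0.0278, 0.3002]
tool_rot: [-0.0, 0.602, 0.798, -0.0]
force: [-0.6, 0.6, -0.7]
width: 0.212
grip_force: 30.0
```

Run:
```python
from h import *
s=manip.get_obs();q=s["tool_rot"];print(s["tool_pos"].round(4),s["width"],s["joint_pos"].round(2),"yaw",np.degrees(2*np.arctan2(q[2],q[1])).round(2))
im=optics.grab_frame("wrist");cv2.imwrite("pics/w3.png",im[:,:,::-1])
```

```text
[0.5372 0.0278 0.3002] 0.2121689404199014 [ 0.3   0.36 -0.62  1.93  0.26  0.93 -0.16] yaw 105.94
```

View pics/w3.png

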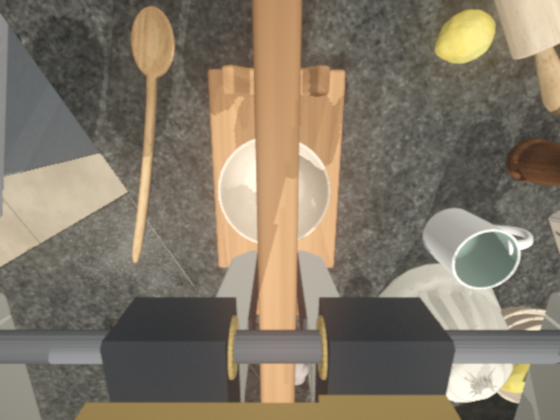

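The bar lies along the stand axis: it is at column 278, with the near notch's horns spanning 224 to 328. I'll lower it now.

{"name": "play_rows", "arguments": {"claw": [0,0,0,0,0,0,0], "slide": [[0,-0.001,-0.04],[0,-0.001,-0.08],[0,-0.001,-0.105],[0,-0.001,-0.117],[0,-0.001,-0.121],[0,-0.001,-0.123],[0,-0.001,-0.123]], "roll": [0,0,0,0,0,0,0]}}

```text
time: 8.88
tool_pos: [0.5381, 0.0256, 0.1783]
tool_rot: [0.0, 0.603, 0.798, 0.0]
force: [0.1, 0.4, -1.6]
width: 0.211
grip_force: 30.0
```

Run:
```python
from h import *
print(manip.get_obs()["tool_pos"].round(4))
im=optics.grab_frame("side")[120:320,160:360];cv2.imwrite("pics/s2.png",cv2.resize(im[:,:,::-1],None,fx=3,fy=3,interpolation=cv2.INTER_CUBIC))
```

```text
[0.5381 0.0256 0.1783]
```

View pics/s2.png

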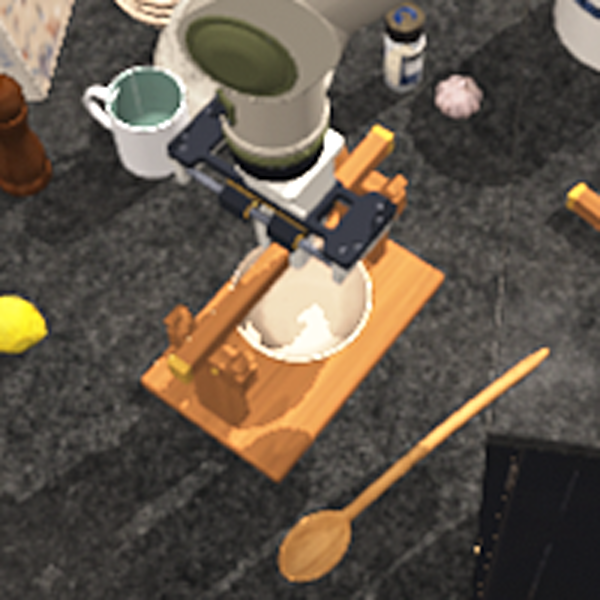

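The bar is between the horns of both notches, with its ends at about (180,367) and (383,138), and is still just off the floors. I'll lower the last few millimetres and release gently.

{"name": "play_rows", "arguments": {"claw": [0,0,0], "slide": [[0,0,-0.002],[0,0,-0.003],[0,0,-0.003]], "roll": [0,0,0]}}

```text
time: 9.3
tool_pos: [0.538, 0.0255, 0.1756]
tool_rot: [0.001, 0.603, 0.798, 0.0]
force: [-3.6, 0.3, 9.4]
width: 0.213
grip_force: 30.0
```

{"name": "play_rows", "arguments": {"claw": [0.35,0.5,0.6,0.7,0.7,0.7,0.7], "slide": [[0,0,0],[0,0,0],[0,0,0],[0,0,0],[0,0,0],[0,0,0],[0,0,0]], "roll": [0,0,0,0,0,0,0]}}

```text
time: 10.18
tool_pos: [0.5378, 0.0256, 0.1746]
tool_rot: [0.0, 0.603, 0.798, -0.0]
force: [-0.0, -0.4, -0.6]
width: 0.703
grip_force: 0.0
```

Contact at z ≈ 0.1756 (9 N) is right for a seated bar. I'll retreat straight up.

{"name": "play_rows", "arguments": {"claw": [0.7,0.7,0.7,0.7,0.7,0.7], "slide": [[0,0,0.02],[0,0,0.06],[0,0,0.11],[0,0,0.15],[0,0,0.15],[0,0,0.15]], "roll": [0,0,0,0,0,0]}}

```text
time: 10.92
tool_pos: [0.5373, 0.0253, 0.324]
tool_rot: [-0.0, 0.603, 0.798, -0.0]
force: [0.1, 0.4, -0.2]
width: 0.699
grip_force: 0.0
```

Run:
```python
from h import *
c=cam("wrist");im=optics.grab_frame("wrist");cv2.imwrite("pics/w4.png",im[:,:,::-1])
print(manip.get_obs()["tool_pos"].round(4))
a=np.radians(105.85);u=np.array([np.cos(a),np.sin(a),0]);o=np.array([.5378,.0265,.174])
print("expected ends px",proj(c,[o+.15*u,o-.15*u]).round())
```

```text
[0.5372 0.0253 0.3235]
expected ends px [[279.  23.]
 [278. 335.]]
```

View pics/w4.png

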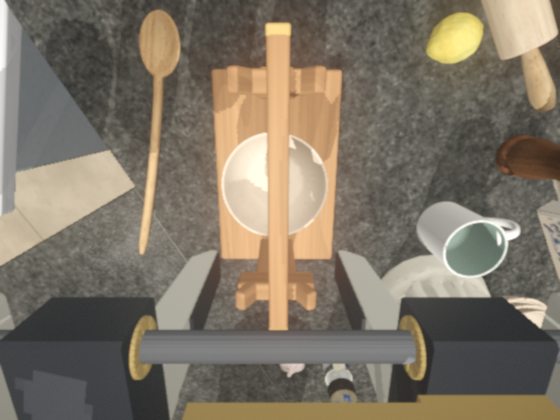

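The bar lies in both notches. Its far end is at (278,24) against an expected (279,23), and it is centred between the horns at rows 80 and 290. The gripper is clear, so I'll hand the job in.

```bash
python3 -c "
from rig import workorder
print(workorder.finish_job())"
```

```text
the job is handed in; nothing more can be done
None
```

The crossbar lies in both notches, its far end within about a millimetre of where a centred bar should be; I let go of it, never touched the short bar or bowl, and handed the job in at about 11 s, with no verdict returned.

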